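Find the hidden catch of the worktop power dock

ROBOT

A 6-joint arm with a two-finger parallel gripper is mounted at the origin on a cart in front of the work surface, level with it; the furniture and walls round the work are solid. World frame = base frame: x ahead of the robot, y to its left, z up, the work surface at z = 0. Lengths are in m, angles in degrees, forces in N, time in s.
With the tool pointing down it reaches from about 0.275 to 0.825 m from the base axis. Payload 5.2 kg.
Tool frame: the origin (TCP) lies on the mounting face of the last link; the fingertips stand 186 mm ahead of it and the grasp point (between the pads) lies 167 mm ahead of it (arm.grasp_offset is the distance from the TCP to the grasp point, in m); z points along the fingers, y is the line along which they close (so a half turn about z gives the same grasp; the last joint's range is limited). The gripper opens to 93 mm and grips with 3 to 60 N. Pads are 15 mm wide; open, the fingers measure 128 mm over their backs; the gripper's body (75 mm by 188 mm) begins 65 mm behind the grasp point.
Start: joints at [-87.594, 14.817, 87.949, -0, 77.235, -11.62], TCP at [0.133, -0.534, 0.405] pointing down, gripper open.
Joint ranges: [-179.93, 179.93], [-52.35, 119.4], [10.71, 147.94], [-69.91, 249.91], [12.55, 155.21], [-178.61, 178.61]. Speed limits (degrees/s): [147.25, 147.25, 180, 180, 180, 180].

INTERFACE

Orientations are given as a 3x3 rotation matrix whose columns are the frame's x, y, z axes.
In Python, from bench import arm gives the robot as it stands.
- The arm moves only by the shell command python3 -m inch 'ROWS'. ROWS is JSON, a list of rows, each a list of 5 numbers: the closure in counts, from 0 (fully open) to 255 (shut), then the shift along the tool's x, y, z in mm, then the turn about the tool's z in rad. A call has 1 to 20 rows; each row is the pose to reach, as a shift and turn from the pose commanded when the call began, along the tool's axes at that moment; what a row does not reach only later rows make up. A row lasts 1/8 s, in which the tool goes at most 62.5 mm and 10.7 degrees, less where a joint would pass 70% of its speed; a pose out of reach is approached as far as the arm can. A call with a gripper value outside its range is refused whole. The fingers move at their own pace and stop on an object; the grip force is fixed at half the most. Time passes only in rows, so rows that repeat a pose let the fingers close. It gives the time, the measured TCP pose, the force, the opening and the grip force at its end, in the units of the state.
- arm.get_obs(): the state, without advancing time (a new reading comes with each control period).
- arm.capture(name): name is "scene" or "top"; returns the picture (420x560x3 uint8, red, green, blue); there is no depth.
- arm.camera_params(name): a dict with "fx", "fy", "cx", "cy" (pixels), "view" (4x4, takes a point from world to camera coordinates). Camera axes: x right, y down, z forward; pixel columns grow to the right and rows downward; lengths in m; the calibration is good to about 2 mm. A picture is of the moment at which its call begins. camera_params takes no time and is no camera call.
- arm.job_done(): hands the job in; it is judged then, once.
The state is a dict: "time_s": time; "joint_pos": joint angles; "dq": joint speeds; "tau": joint torques, N m; "tcp_pos": TCP position; "ee_rot": TCP orientation; "contact_force": force on the tool from outside, world axes, zero at the start; "ft_torque": the same for the moment, N m; "opening": opening from 0.0 (shut) to 1.0 (fully open); "grip_force": force on a finger pad.
Only numpy, scipy, OpenCV 4.12 (cv2) and the standard library are available. Lean on these libraries where they do the work, as an engineer would, in place of code of your own. Each camera call takes 0.05 s, during which the arm holds its last target. There are 200 camera calls.

TASK

The low power dock on the worktop has a row of four square plates that look the same; one of them is the catch of its socket flap, the others are dead blanks. Feel along the row with closed fingertips, pressing the plates gently to find the one that gives, and press that one fully home so that the flap stays up by itself, then take the hand away. Do not pick up, push away or knock over the matchbox, the clothes peg or the kitchen timer beside the dock.

Things in the scene. Friction and masses are not known exactly. Their poses are not given: they have to be found in the camera images.
- dock: Low metal-framed power dock fixed to the worktop, 150 (x) x 292 (y) x 28 mm high; origin at the centre of its underside. Near half (-x): a row along y of four square openings 56 x 56 mm, 68 mm between centres, each with a grey plate set 1.5 mm below the frame. Far half: socket bay under a flush flap 63 x 265 mm. Wall cabinets hang 0.5 m above the worktop just behind the dock: keep the wrist low, retreat about 80 mm up.
- place_0 (a point): Centre of the face of the plate in opening 0 of the row (0 is at the dock's +y end, 3 at its -y end), 26.5 mm above the worktop while not pressed; axes as the dock's. The point is fixed to the dock and does not sink with the plate. Which of the four openings holds the catch is different each time and cannot be seen: the blanks are rigid, the catch gives.
- place_1 (a point): Centre of the face of the plate in opening 1 of the row (0 is at the dock's +y end, 3 at its -y end), 26.5 mm above the worktop while not pressed; axes as the dock's. The point is fixed to the dock and does not sink with the plate. Which of the four openings holds the catch is different each time and cannot be seen: the blanks are rigid, the catch gives.
- place_2 (a point): Centre of the face of the plate in opening 2 of the row (0 is at the dock's +y end, 3 at its -y end), 26.5 mm above the worktop while not pressed; axes as the dock's. The point is fixed to the dock and does not sink with the plate. Which of the four openings holds the catch is different each time and cannot be seen: the blanks are rigid, the catch gives.
- place_3 (a point): Centre of the face of the plate in opening 3 of the row (0 is at the dock's +y end, 3 at its -y end), 26.5 mm above the worktop while not pressed; axes as the dock's. The point is fixed to the dock and does not sink with the plate. Which of the four openings holds the catch is different each time and cannot be seen: the blanks are rigid, the catch gives.
- catch (a joint): Depth in m by which the catch plate is pressed straight down: 0 flush as the blanks, 0.007 at its end stop. It has no return spring: it slides against a steady resistance of about 4 to 5 N and stays where it is left. Pressing it lifts the flap in proportion. The catch plate is 54.5 x 54.5 mm; the pressing fingertips must fit within the 56 mm opening to push it in.
- flap (a joint): Opening angle in rad of the socket flap, hinged along the far (+x) edge of the dock: 0 shut, about 0.5 with the catch fully in (its nearer edge is then about 30 mm up). It is linked to the catch.
- matchbox: Bystander: loose matchbox 36 x 53 x 15 mm beside the +y end of the dock; origin at the centre of its underside.
- peg: Bystander: loose wooden clothes peg 19 x 72 x 11 mm beyond the matchbox; origin at the centre of its underside.
- timer: Bystander: loose wind-up kitchen timer, 62 mm across and 50 mm high, beside the -y end of the dock; origin at the centre of its underside.

How it is judged:
By the outcome, as a careful person would: the job done as asked, in the order asked, and still so for the second after the job is handed in, with the robot touching nothing.
It also fails if it takes over 48 s, if anything falls off the work surface, if the arm or the gripper's body presses on something with over 40 N, if the wrist force passes 120 N, or if a joint passes its speed limit or range.

## Working session

There is one attempt and no reset: what is moved stays moved. The work goes in short steps, Python scripts to look and compute and a shell command to move; the robot and the scene stay as the last step left them, time stands still between calls to the robot, and variables do not carry over. Pictures are saved under pics/ and viewed, at most 10 in all, crops included, and the job is handed in when it is done.

```bash
mkdir -p pics; python3 - <<'E'
from bench import arm
import cv2,numpy as np
for n in("top","scene"):
    cv2.imwrite(f"pics/{n}0.png",arm.capture(n)[:,:,::-1])
    print(n,arm.camera_params(n))
o=arm.get_obs();print(o["time_s"],o["tcp_pos"],np.round(o["ee_rot"],3),o["opening"])
E
```

```text
top {'fx': 544.7181065496023, 'fy': 544.7181065496023, 'cx': 281.38364482389983, 'cy': 219.88453852909703, 'view': array([[-1.18118516e-02, -9.99929810e-01,  9.24301590e-04,
         6.10213810e-02],
       [-9.96054881e-01,  1.16847648e-02, -8.79666974e-02,
         5.04457104e-01],
       [ 8.79497228e-02, -1.95970469e-03, -9.96122987e-01,
         1.26912840e+00],
       [ 0.00000000e+00,  0.00000000e+00,  0.00000000e+00,
         1.00000000e+00]])}
scene {'fx': 421.6239819510774, 'fy': 421.6239819510774, 'cx': 282.06347690023017, 'cy': 206.38141066929245, 'view': array([[-0.65809221, -0.75262382,  0.02172619,  0.37304418],
       [-0.31433557,  0.24840493, -0.91623585,  0.22418616],
       [ 0.68418403, -0.609797  , -0.40004979,  0.62237138],
       [ 0.        ,  0.        ,  0.        ,  1.        ]])}
0.1 [ 0.13330453 -0.5334071   0.40403844] [[ 0.97   0.242 -0.   ]
 [ 0.242 -0.97   0.002]
 [ 0.    -0.002 -1.   ]] 0.9989153841100669
```

View pics/top0.png

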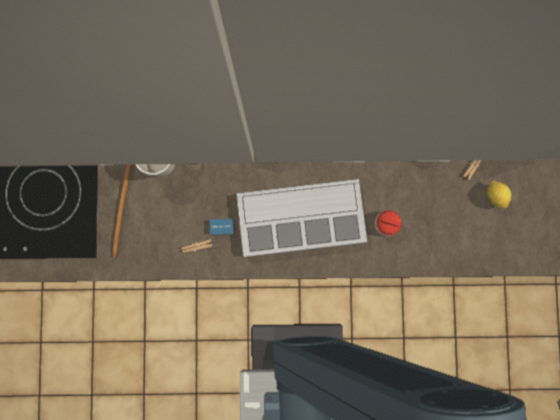

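View pics/scene0.png

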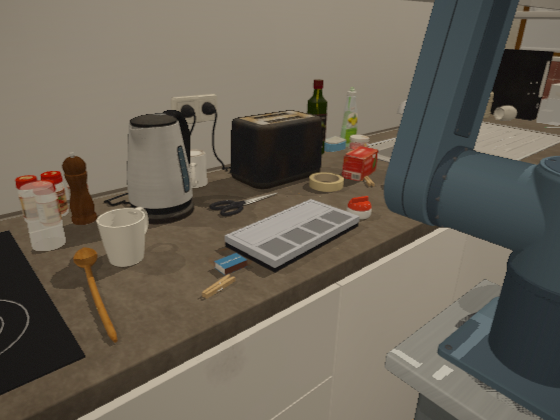

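The top view shows the dock at about (302,217), with plates at about (261,238), (289,235), (317,231) and (346,228). The matchbox is at (221,227), the peg at (197,246) and the timer at (389,223). I'll enlarge it.

```bash
python3 - <<'E'
import cv2
i=cv2.imread("pics/top0.png")[170:270,230:375]
cv2.imwrite("pics/c0.png",cv2.resize(i,None,fx=5,fy=5,interpolation=cv2.INTER_CUBIC))
E
```

```text
(no output)
```

View pics/c0.png

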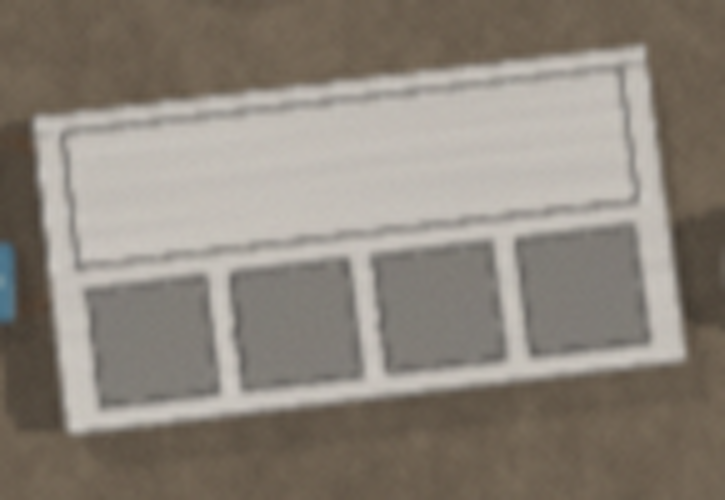

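Plate corners in the crop are plate 0 (86,290)–(220,393), 1 (230,271)–(363,377), 2 (372,254)–(506,358) and 3 (516,238)–(650,342). The dock corners are (35,120), (643,47), (685,358) and (70,432).

```bash
cat >h.py <<'E'
import numpy as np
from bench import arm
def ray(n,u,v,z):
    p=arm.camera_params(n);V=p["view"];R=V[:3,:3];c=-R.T@V[:3,3]
    d=R.T@np.array([(u-p["cx"])/p["fx"],(v-p["cy"])/p["fy"],1]);return c+d*(z-c[2])/d[2]
E
python3 - <<'E'
from h import *
f=lambda u,v,z=.028: ray("top",230+(u+.5)/5-.5,170+(v+.5)/5-.5,z)[:2]
D=np.array([f(*p) for p in[(35,120),(643,47),(685,358),(70,432)]])
print("edges",[np.linalg.norm(D[i]-D[i-3]) for i in range(4)])
P=np.array([np.mean([f(*p,.0265) for p in q],0) for q in[[(86,290),(207,275),(220,393),(98,408)],[(230,271),(350,257),(363,377),(242,391)],[(372,254),(492,241),(506,358),(385,373)],[(516,238),(636,224),(650,342),(529,356)]]])
print(P,np.linalg.norm(np.diff(P,axis=0),axis=1)); d=P[0]-P[3]
yaw=np.degrees(np.arctan2(-d[0],d[1]));print("yaw plates",yaw,"centre",D.mean(0))
e=D[0]-D[1]+D[3]-D[2];print("yaw dock",np.degrees(np.arctan2(-e[0],e[1])))
print("matchbox",ray("top",221,227,.015),"peg",ray("top",197,246,.011),"timer",ray("top",389,223,.05))
o=arm.get_obs();R=o["ee_rot"];t=o["tcp_pos"]
for p in P: print(R.T@(np.r_[p,.26]-t)*1000)
E
```

```text
edges [np.float64(0.2907640724148818), np.float64(0.14893438380214102), np.float64(0.29116757244426034), np.float64(0.1486236705458864)]
[[ 0.46279949  0.1056063 ]
 [ 0.47026363  0.03789276]
 [ 0.47773897 -0.02943259]
 [ 0.48474383 -0.0975387 ]] [0.06812369 0.06773909 0.06846539]
yaw plates 6.165356996685413 centre [0.51024178 0.00797453]
yaw dock 6.208243528809114
matchbox [0.4904567  0.19902484 0.015     ] peg [0.44607123 0.25668664 0.011     ] timer [ 0.49250783 -0.19428977  0.05      ]
[ 474.49170899 -539.88263249  145.03961412]
[ 465.32309397 -472.37884398  144.92992476]
[ 456.25942483 -405.248954    144.82085967]
[ 446.55008443 -337.47561159  144.71057685]
```

```bash
python3 -m inch '[[255,30,-20,10,0],[255,60,-45,20,0.02],[255,95,-70,30,0.04],[255,130,-98,42,0.06],[255,165,-125,54,0.08],[255,200,-151,65,0.1],[255,235,-178,76,0.12],[255,270,-204,88,0.137],[255,305,-230,99,0.137],[255,340,-257,110,0.137],[255,375,-283,121,0.137],[255,405,-306,131,0.137],[255,430,-325,139,0.137],[255,446.5,-337.5,144.7,0.137],[255,446.5,-337.5,144.7,0.137],[255,446.5,-337.5,144.7,0.137]]'
python3 - <<'E'
from h import *
o=arm.get_obs();R=o["ee_rot"];t=o["tcp_pos"];print(R.round(4),t,o["opening"],o["contact_force"])
for p in[(.4628,.1056),(.4703,.0379),(.4776,-.0296),(.4848,-.0974)]: print((R.T@(np.r_[p,.2125]-t)*1000).round(1))
E
```

```text
time_s: 2.1
tcp_pos: [0.4844, -0.0982, 0.26]
ee_rot: [[0.994, 0.108, -0.001], [0.108, -0.994, -0.0], [-0.001, -0.0, -1.0]]
contact_force: [-1.1, -0.8, -0.8]
opening: 0.01
grip_force: 0.0
[[ 9.942e-01  1.078e-01 -7.000e-04]
 [ 1.078e-01 -9.942e-01 -0.000e+00]
 [-7.000e-04 -1.000e-04 -1.000e+00]] [ 0.4843642  -0.09822507  0.25995722] 0.009594345647706668 [-1.13700573 -0.75103064 -0.78840387]
[   0.6 -205.    47.5]
[   0.7 -136.8   47.5]
[  0.7 -69.   47.5]
[ 0.6 -0.8 47.5]
```

```bash
python3 -m inch '[[255,0.6,-0.8,15,0],[255,0.6,-0.8,30,0],[255,0.6,-0.8,40,0],[255,0.6,-0.8,44,0],[255,0.6,-0.8,46,0],[255,0.6,-0.8,47,0],[255,0.6,-0.8,47.5,0],[255,0.6,-0.8,48,0],[255,0.6,-0.8,48,0]]'
```

```text
time_s: 3.22
tcp_pos: [0.4854, -0.0971, 0.2124]
ee_rot: [[0.994, 0.108, 0.001], [0.108, -0.994, -0.0], [0.001, 0.0, -1.0]]
contact_force: [-0.9, 0.3, 3.2]
opening: 0.005
grip_force: 1.7
```

```bash
python3 -m inch '[[255,0,0,0.5,0],[255,0,0,1,0],[255,0,0,1.5,0],[255,0,0,1.5,0]]'
```

```text
time_s: 3.72
tcp_pos: [0.4854, -0.0971, 0.2106]
ee_rot: [[0.994, 0.108, 0.0], [0.108, -0.994, -0.0], [0.0, 0.0, -1.0]]
contact_force: [0.6, -1.2, 3.0]
opening: 0.006
grip_force: 1.4
```

Plate 3 gives: it sank 1.8 mm at a constant force of about 4 N. I'll press it home.

```bash
python3 -m inch '[[255,0,0,0.7,0],[255,0,0,1.4,0],[255,0,0,2.1,0],[255,0,0,2.8,0],[255,0,0,3.5,0],[255,0,0,4.2,0],[255,0,0,4.8,0],[255,0,0,5.2,0],[255,0,0,5.6,0],[255,0,0,5.6,0],[255,0,0,5.6,0]]'
```

```text
time_s: 5.1
tcp_pos: [0.4854, -0.0971, 0.2058]
ee_rot: [[0.994, 0.108, 0.001], [0.108, -0.994, -0.0], [0.001, 0.0, -1.0]]
contact_force: [-0.8, 1.2, 11.7]
opening: 0.007
grip_force: 5.9
```

```bash
python3 -m inch '[[255,0,0,0.3,0],[255,0,0,0.6,0],[255,0,0,0.9,0],[255,0,0,0.9,0],[255,0,0,0.9,0]]'
```

```text
time_s: 5.72
tcp_pos: [0.4854, -0.0971, 0.2057]
ee_rot: [[0.994, 0.108, 0.001], [0.108, -0.994, -0.001], [0.001, 0.001, -1.0]]
contact_force: [-3.4, 2.1, 18.8]
opening: 0.004
grip_force: 10.0
```

The plate is on its end stop: the force rises and there is no more travel. I'll retreat 80 mm straight up, slowly at first, then look.

```bash
python3 -m inch '[[255,0,0,-1,0],[255,0,0,-3,0],[255,0,0,-7,0],[255,0,0,-15,0],[255,0,0,-28,0],[255,0,0,-42,0],[255,0,0,-56,0],[255,0,0,-70,0],[255,0,0,-80,0],[255,0,0,-80,0],[255,0,0,-80,0],[255,0,0,-80,0]]'
python3 - <<'E'
from h import *
import cv2
i=arm.capture("scene")[150:310,180:400,::-1]
cv2.imwrite("pics/s1.png",cv2.resize(i,None,fx=3.5,fy=3.5,interpolation=cv2.INTER_CUBIC))
E
```

```text
time_s: 7.22
tcp_pos: [0.485, -0.097, 0.2835]
ee_rot: [[0.994, 0.108, -0.001], [0.108, -0.994, 0.001], [-0.001, -0.001, -1.0]]
contact_force: [0.2, 0.3, -0.3]
opening: 0.006
grip_force: 0.0
```

View pics/s1.png

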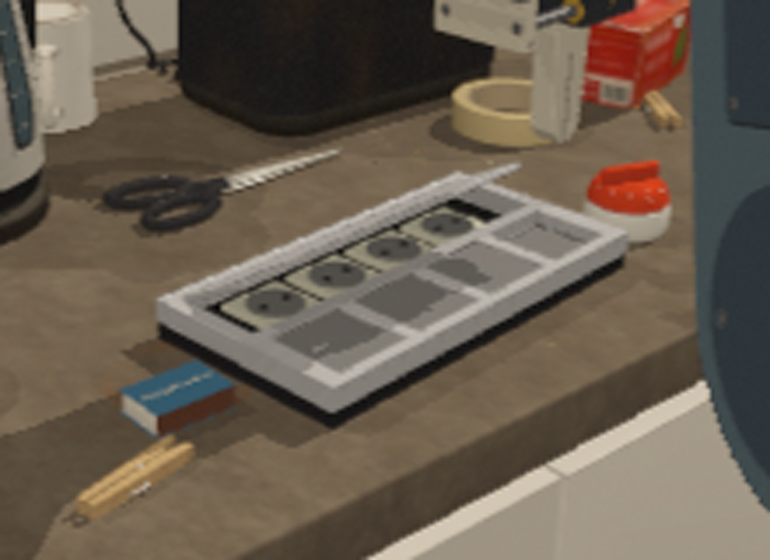

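The flap stays up with the sockets visible around (350,260). Plate 3 at (560,240) is sunk, the hand is clear, and the matchbox (180,395), peg (135,475) and timer (628,200) are undisturbed.

```bash
python3 -c "from bench import arm; print(arm.job_done())"
```

```text
the job is handed in; nothing more can be done
None
```

The catch was in opening 3, the first plate I felt, so I didn't press the other three; it is pressed fully home, the flap stays up by itself, the hand is clear, the bystanders are undisturbed, and the job is handed in.

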